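# Hold a drawn shell down in the sprung nest of a die for a light-gap check

### The arm

A 6-joint arm with a two-finger parallel gripper is mounted at the origin on the work surface. World frame = base frame: x ahead of the robot, y to its left, z up, the work surface at z = 0. Lengths are in m, angles in rad, forces in N, time in s.
With the tool pointing down it reaches from about 0.425 to 0.95 m from the base axis. Payload 3.5 kg.
Tool frame: the origin (TCP) lies midway between the tips of the shut fingers; the grasp point (between the pads) lies ctrl.grasp_offset behind it (ctrl.grasp_offset is the distance from the TCP to the grasp point, in m); x points along the fingers, y is the direction in which the jaws open and shut, and the axes are right-handed (so a half turn about x gives the same grasp; the last joint's range is limited). The gripper opens to 85 mm and grips with 20 to 120 N. Pads are 22 mm wide; open, the fingers measure 114 mm over their backs; the gripper's body (76 mm by 85 mm) begins 54 mm behind the grasp point. The pads swing forward as they close: fully open they stand 13 mm farther back than shut.
Start: joints at [-1.38, 0.286, 1.577, -0, 1.279, -0.15], TCP at [0.226, -0.636, 0.231] pointing down, gripper open.
Joint ranges: [-2.77, 2.77], [-0.9, 2.22], [0.21, 2.48], [-1.53, 4.67], [0.24, 2.81], [-2.84, 2.84]. Speed limits (rad/s): [2.79, 2.79, 3.14, 3.14, 3.14, 3.14].

### API

Orientations are given as a unit quaternion [x, y, z, w].
In Python, from plant import readout, read_camera, sign_off, ctrl gives the robot as it stands.
- The arm moves only by the tool drive_tool, never from a script. Its argument "steps" is a list of rows, each a list of 5 numbers: the shift along the tool's x, y, z in cm, then the turn about the tool's x in degrees, then the opening, from 0 (shut) to 1 (fully open). A call has 1 to 10 rows; each row shifts and turns the commanded pose from where the row before left it, along the tool's axes as they then stand; what a row does not reach is not made up. A row lasts 1/10 s, in which the tool goes at most 50 mm and 8.59 degrees, less where a joint would pass 70% of its speed; a pose out of reach is approached as far as the arm can. A call is refused whole if a number of a shift passes 5 or a number of a turn 8.59, either way. A call with a gripper value outside its range is refused whole. The fingers move at their own pace and stop on an object; "force" is the grip in N (left out, the last holds). Time passes only in rows, so rows that do not move let the fingers close. It gives the time, the measured TCP pose, the force and the opening at its end, in the units of the state.
- readout.get_state(): the state, without advancing time (a new reading comes with each control period).
- read_camera(name): name is "side" or "top"; returns a dict with "frame" (480x640x3 uint8, red, green, blue), "vertical_fov" (degrees; the focal length in pixels is half the picture's height over the tangent of half this angle, whatever the lens; pixels are square), "cx", "cy" (the principal point, pixels), "eye" and "orientation" of the camera in the world. Camera axes: x right, y up, looking along -z (the intrinsics and any distortion apply to the point x, -y, -z); pixel columns grow to the right and rows downward; lengths in m; the calibration is good to about 2 mm. A picture is of the moment at which its call begins. There is no depth.
- sign_off(): hands the job in, once; it reports no verdict.
The state is a dict: "time": time; "qpos": joint angles; "dq": joint speeds; "joint_efforts": joint torques, N m; "eef_pos": TCP position; "tcp_rot": TCP orientation; "contact_force": force on the tool from outside, world axes, zero at the start; "wrist_torque": the same for the moment, N m; "opening": opening from 0.0 (shut) to 1.0 (fully open).
Only numpy, scipy, OpenCV 4.12 (cv2) and the standard library are available. Lean on these libraries where they do the work, as an engineer would, in place of code of your own. Each camera call takes 0.05 s, during which the arm holds its last target. There are 200 camera calls.

### The job

We are checking that the sprung nest of this stamping die closes fully. First take the light panel out of its charging dock and lean it, standing on its lower edge and tilted a little back, squarely against the middle of the face of the angle plate beside the die, so that its lit side shines towards the nest; let go of it there. Then set the necked steel shell upright in the nest ring, press it down until the ring is on its stops, and finish still holding it pressed fully down; leave the spare guide pillar, the guide bush and the punch block alone.

Things in the scene. Friction and masses are not known exactly. Their poses are not given: they have to be found in the camera images.
- panel_center (a point): centre of the light panel: flat black slab 120 mm wide (its x), 10 thick (its y), 170 tall (its z, up), 0.24 to 0.39 kg; white glowing face on its -y side, plain back. Starts standing in the dock, lower edge 8 mm above the bench, between two cheeks 30 mm high with 2 mm play either side. Grasp across the thickness at the middle of the top edge and lift straight out
- panel_beam (a point): point 100 mm straight out in front of the middle of the panel's lit face (moves with the panel): tells which way it shines
- angle_plate: fixed iron angle plate on the bench, left of the die: flat upright face 110 mm wide (its x), 100 high. Origin: middle of the face's lower edge, on the bench; the face looks along its -y, to the nest; foot and ribs lie behind, to +y. 70 mm of bench in front is free. With its lower edge 30 to 40 mm out from the face the panel rests at about 20 degrees on the plate's top edge, 60 mm overtopping
- shell_center (a point): centre (half-way up) of the drawn steel shell, a round flask 150 mm tall: body 52 mm across with a 6 mm rounded bottom edge, shoulder from 93 mm up, straight neck 29 mm across from 116 mm above its bottom to the top; 0.24 to 0.39 kg. Starts upright on the bench, right of the die; z points up to the neck
- nest_seat (a point): centre of the ledge in the nest ring on which the shell's bottom rests; moves with the ring, z up, 60 mm above the bench when up. The nest: steel ring on the die, socket 56 mm across, open upward, rim 18 mm above the ledge and 80 mm across, flange 116 mm. On the die, two 32 mm guide pillars at the far corners rise to 137 mm above the bench, punch holders at the right to 92 mm
- nest (a joint): how far the nest ring is pressed down, in m: 0 is up (on springs), 0.012 fully down on its stops. It stays up under the shell's weight, starts to sink at about 5 N of load and needs about 15 N, the shell's weight included, to be fully down; springs back when let go
- dock: grey charging dock of the panel, fixed, 150 x 60 mm and 30 mm high, at the left; origin under its centre, its slot along its own x
- pillar: spare guide pillar, dark steel cylinder 32 mm in diameter and 100 mm tall, loose, near the shell (the two may have changed places); origin under its centre; to be left alone
- bush: flanged steel guide bush, 56 mm in diameter and 50 mm tall, loose, at the near left; origin under its centre; to be left alone
- retainer: loose steel block 50 x 35 x 30 mm with two short punches, 66 mm tall in all, at the near right; origin under its centre; to be left alone
Things that resemble listed ones, but are neither listed nor needed, are in the scene too. Several things look just like the part that bears shell_center: the one meant starts farthest to the robot's left.

How it is judged:
On the way, in this order (a step that is already met when the one before it is completed fails the run):
1. the panel leans against the face of the angle plate, lit side towards the nest, let go and at rest (angle between panel_center's own z axis and vertical between 0.14 and 0.61 rad and height (world z) of panel_center below 0.09 m and height (world z) of panel_beam above 0.088 m and y of panel_beam in the frame of angle_plate below -0.06 m and x of panel_center in the frame of angle_plate between -0.035 and 0.035 m and y of panel_center in the frame of angle_plate between -0.04 and 0 m and angle between the x axis of panel_center and the x axis of angle_plate, either way round below 0.26 rad and contact force between panel and angle_plate above 0.1 N and contact force between panel and the fingers below 0.05 N and contact force between panel and the arm below 0.05 N and linear speed of panel below 0.02 m/s), for 0.3 s.
2. the shell sits upright on the ledge of the nest ring (horizontal distance between shell_center and nest_seat below 0.005 m and z of shell_center in the frame of nest_seat between 0.071 and 0.079 m and angle between shell_center's own z axis and vertical below 0.08 rad), for 0.2 s.
At the end, for the whole second after the job is handed in: Robot holds the shell upright (4.5 deg) on the ledge, centred to 5 mm, ring down at least 10.5 of 12 mm by the shell alone (over 8 N), ring untouched; the panel, let go and still, stands on the bench leaning back 8-35 deg on the plate, centred to 35 mm, square to 15 deg, lit side to the nest (all of step 1 and all of step 2 and value of joint nest above 0.0105 m and contact force between shell and nest above 8 N and contact force between nest and the fingers below 1 N and contact force between nest and the arm below 1 N and (contact force between shell and the fingers above 4 N or contact force between shell and the arm above 4 N) and velocity of joint nest below 0.02 m/s); the arm keeps its last pose, push and grip.
It fails at once if the spare guide pillar is moved by more than 30 mm or tipped over (distance of pillar from where it was at the start of the episode above 0.03 m or angle between pillar's own z axis and vertical above 0.5 rad).
It fails at once if the guide bush is moved by more than 30 mm or tipped over (distance of bush from where it was at the start of the episode above 0.03 m or angle between bush's own z axis and vertical above 0.5 rad).
It fails at once if the punch block is moved by more than 30 mm or tipped over (distance of retainer from where it was at the start of the episode above 0.03 m or angle between retainer's own z axis and vertical above 0.5 rad).
It also fails if it takes over 72 s, if anything falls off the work surface, if the arm or the gripper's body presses on something with over 40 N, if the wrist force passes 120 N, or if a joint passes its speed limit or range.

## Working session

There is one attempt and no reset: what is moved stays moved. The work goes in short steps, Python scripts to look and compute and a tool call to move; the robot and the scene stay as the last step left them, time stands still between calls to the robot, and variables do not carry over. Pictures are saved under pics/ and viewed, about 8 in all and at most 12, crops included, and the job is handed in when it is done.

Besides the shell and the picture viewer there is one more tool, called after "Request:" as name(argument=value, ...), one argument or row to a line, values as JSON. drive_tool: Moves the arm, as the interface text tells. Its arguments: {"type":"object","properties":{"steps":{"type":"array","items":{"type":"array","items":{"type":"number"}}},"force":{"type":"number"}},"required":["steps"]}

```bash
ls; mkdir -p pics; cat > h.py <<'E'
import numpy as np,cv2
from scipy.spatial.transform import Rotation as R
from plant import readout,read_camera,sign_off,ctrl
def cam(n):
    return read_camera(n)
def K(c):
    f=240/np.tan(np.radians(c['vertical_fov'])/2); return f
def ray(c,u,v):
    f=K(c); d=np.array([(u-c['cx'])/f,-(v-c['cy'])/f,-1.])
    return np.array(c['eye']),R.from_quat(c['orientation']).apply(d)
def onz(c,u,v,z):
    e,d=ray(c,u,v); return e+d*(z-e[2])/d[2]
def proj(c,p):
    q=R.from_quat(c['orientation']).inv().apply(np.array(p)-np.array(c['eye'])); f=K(c)
    return c['cx']+f*q[...,0]/-q[...,2], c['cy']-f*q[...,1]/-q[...,2]
def two(c1,p1,c2,p2):
    a,d=ray(c1,*p1); b,e=ray(c2,*p2); s=np.linalg.lstsq(np.c_[d,-e],b-a,rcond=None)[0]
    return (a+s[0]*d+b+s[1]*e)/2, np.linalg.norm(a+s[0]*d-b-s[1]*e)
def save(n,im): cv2.imwrite('pics/'+n+'.png',im[:,:,::-1])
E
python3 - <<'E'
from h import *
for n in('side','top'):
    c=cam(n); save(n+'0',c['frame']); print(n,{k:v for k,v in c.items() if k!='frame'})
print(readout.get_state()); print(ctrl.grasp_offset)
E
```

```text
pics
side {'vertical_fov': 48.343428448099736, 'cx': 321.36903180274817, 'cy': 243.40670113229646, 'eye': array([ 0.3488606 , -0.84405156,  1.00739153]), 'orientation': array([ 0.3410523 , -0.02038912, -0.03475864,  0.9391802 ])}
top {'vertical_fov': 57.23476940013318, 'cx': 315.7411017958185, 'cy': 249.38333258114264, 'eye': array([ 0.28701034, -0.07928345,  1.12654326]), 'orientation': array([ 0.05267018, -0.0484931 , -0.69539681,  0.71505074])}
{'time': 0.1, 'qpos': array([-1.37999052e+00,  2.87133017e-01,  1.57802712e+00, -2.20194826e-05,
        1.27860663e+00, -1.50013687e-01]), 'dq': array([-0.00082716, -0.00296787, -0.00363519, -0.00054066, -0.00101355,
       -0.0003398 ]), 'joint_efforts': array([ 6.45162945e-04, -4.07295942e+01, -2.93699777e+01, -1.23421628e-04,
        3.44019172e-03,  1.16293040e-05]), 'eef_pos': array([ 0.22552535, -0.63557933,  0.23005009]), 'tcp_rot': array([-0.69684067, -0.12068603,  0.69688693, -0.11914933]), 'contact_force': array([-0.46900305,  0.27362675,  0.23669678]), 'wrist_torque': array([ 0.02433097, -0.00431024,  0.05600025]), 'opening': 0.999621618126534}
0.0187
```

View pics/side0.png

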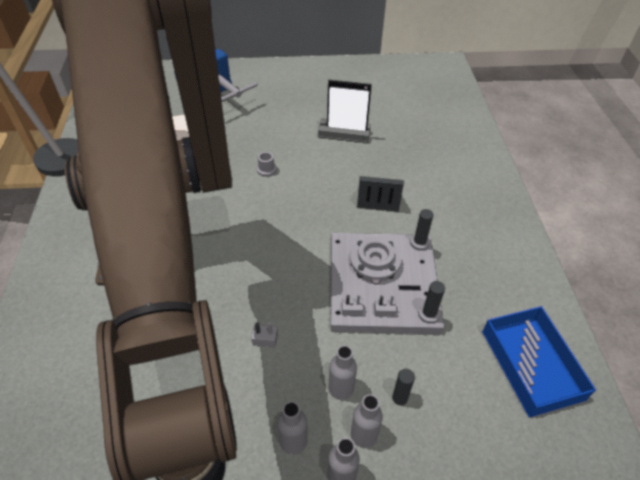

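View pics/top0.png

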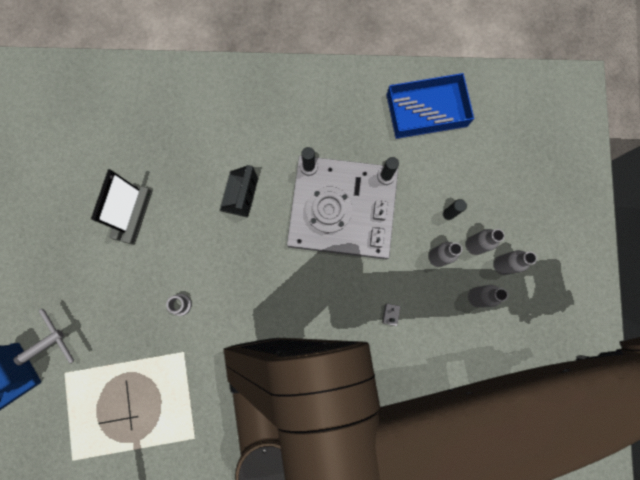

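The views show the panel in its dock (side 348,108; top 120,203) and the angle plate (side 381,192; top 240,190). The nest is at side (376,256) and top (329,209).

There are four look-alike flasks, given here by neck top in side / top view:
- A: (344,352) / (455,247)
- B: (371,402) / (495,236)
- C: (291,409) / (500,295)
- D: (346,446) / (528,258)

The dark pillar (404,385) is not a flask. World +y is to the left in the top view, so A should be the one meant. I'll check that with numbers and a close crop.

```bash
python3 - <<'E'
from h import *
s=cam('side');t=cam('top')
for n,a,b in [('A',(344,352),(455,247)),('B',(371,402),(495,236)),('C',(291,409),(500,295)),('D',(346,446),(528,258)),('nestc',(376,254),(329,209)),('panelTL',(329,81),(110,171)),('panelTR',(370,85),(93,217))]:
    print(n,*two(s,a,t,b))
def crop(c,x,y,w,h): return cv2.resize(c['frame'][y:y+h,x:x+w],(400,300),interpolation=cv2.INTER_CUBIC)
a=np.vstack([np.hstack([crop(s,300,70,120,90),crop(s,340,160,80,60)]),np.hstack([crop(t,80,155,120,90),crop(t,200,155,80,60)])])
b=np.vstack([np.hstack([crop(s,320,225,120,90),crop(s,280,330,160,120)]),np.hstack([crop(t,280,160,120,90),crop(t,400,190,160,120)])])
save('c1',a);save('c2',b)
E
```

```text
A [ 0.44023594 -0.38374835  0.14917483] 0.003194794572704169
B [ 0.47298269 -0.47725808  0.14130875] 0.004185874478994368
C [ 0.3384627  -0.48190205  0.14707369] 0.0020798807467687693
D [ 0.4233289  -0.54845817  0.14429897] 0.002366683640928334
nestc [ 0.54321746 -0.10060892  0.06802499] 0.00450172250921592
panelTL [0.51679467 0.34316502 0.24955653] 0.09417529993982092
panelTR [0.54527728 0.44041348 0.14185007] 0.10934677464602056
```

View pics/c1.png

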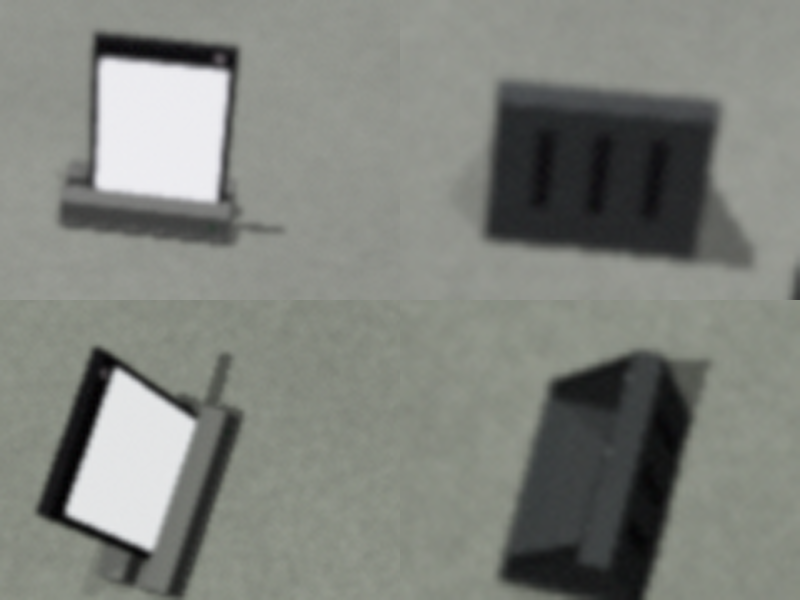

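View pics/c2.png

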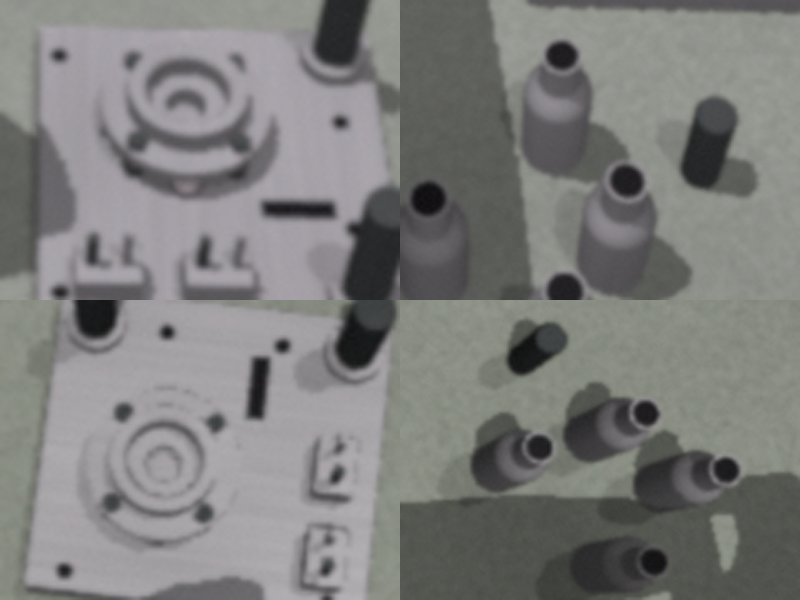

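c1 shows the panel in its dock with the lit face towards -y, and the angle plate with its slotted face towards -y. c2 shows the nest ring, and flask A standing leftmost with the dark pillar clearly a separate thing. I'll now compute positions.

```bash
python3 - <<'E'
from h import *
s=cam('side');t=cam('top')
P=[two(s,(371.4,84.1),t,(108.5,169.4)),two(s,(328.5,79.9),t,(91.4,218.9))]
print('panel back top corners R,L',P, np.linalg.norm(P[0][0]-P[1][0]))
for n,c,q,z in [('top z.178 ',t,[(108.5,169.4),(91.4,218.9)],.178),('side z.178',s,[(371.4,84.1),(328.5,79.9)],.178),('plate bot side',s,[(399.4,211.6),(357.4,207.6)],0),('plate topfront side',s,[(403.4,185),(360,181)],.1),('plate bot top',t,[(258,176),(248,214.6)],0)]:
    a,b=[onz(c,*p,z) for p in q]; d=a-b; print(n,a.round(4),b.round(4),'mid',((a+b)/2).round(4),'len',np.linalg.norm(d).round(4),'ang',np.degrees(np.arctan2(d[1],d[0])).round(1))
print('nest side rim',onz(s,377,255.9,.078),'top',onz(t,328.9,208.9,.06),onz(t,326.8,209.5,.078))
# shell A neck top: side crop(400..,offset 280,330,scale2.5) ; top crop offset 400,190
print('shell',onz(s,280+161.5/2.5,330+55/2.5,.15),onz(t,400+140/2.5,190+147/2.5,.15))
print('pillar',onz(s,280+315/2.5,330+116/2.5,.1),onz(t,400+151/2.5,190+40/2.5,.1))
# ring ellipse attempt
for n,c,x,y in(('side',s,377,255),('top',t,328,209)):
    g=cv2.cvtColor(c['frame'],cv2.COLOR_RGB2GRAY)[y-22:y+22,x-22:x+22]
    g=cv2.resize(g,None,fx=8,fy=8,interpolation=cv2.INTER_CUBIC)
    e=cv2.Canny(g,30,70); cs,_=cv2.findContours(e,cv2.RETR_LIST,cv2.CHAIN_APPROX_NONE)
    for k in cs:
        if len(k)>150:
            (ex,ey),ax,an=cv2.fitEllipse(k); u,v=x-22+(ex+.5)/8-.5,y-22+(ey+.5)/8-.5
            print(n,len(k),round(u,1),round(v,1),np.round(np.array(ax)/8,1),[onz(c,u,v,z)[:2].round(4) for z in(.06,.078)])
E
```

```text
panel back top corners R,L [(array([0.59382461, 0.3983206 , 0.17748745]), np.float64(0.0032644813861061536)), (array([0.47975371, 0.4253944 , 0.17720519]), np.float64(0.003278993465014873))] 0.11724009706642227
top z.178  [0.5919 0.3978 0.178 ] [0.4779 0.4247 0.178 ] mid [0.5349 0.4112 0.178 ] len 0.1172 ang -13.3
side z.178 [0.5954 0.3984 0.178 ] [0.4813 0.4248 0.178 ] mid [0.5383 0.4116 0.178 ] len 0.1171 ang -13.0
plate bot side [0.6409 0.0897 0.    ] [0.5337 0.1111 0.    ] mid [0.5873 0.1004 0.    ] len 0.1092 ang -11.3
plate topfront side [0.6371 0.0848 0.1   ] [0.5328 0.1057 0.1   ] mid [0.585  0.0952 0.1   ] len 0.1063 ang -11.3
plate bot top [0.6417 0.0883 0.    ] [0.5364 0.1096 0.    ] mid [0.5891 0.099  0.    ] len 0.1074 ang -11.4
nest side rim [ 0.54486765 -0.11355417  0.078     ] top [ 0.54307652 -0.10058856  0.06      ] [ 0.53711679 -0.09514305  0.078     ]
shell [ 0.4396191  -0.38448498  0.15      ] [ 0.43769914 -0.38562702  0.15      ]
pillar [ 0.55214296 -0.41543741  0.1       ] [ 0.54911043 -0.41359364  0.1       ]
```

```bash
cat >> h.py <<'E'
def st():
    s=readout.get_state(); M=R.from_quat(s['tcp_rot']).as_matrix(); return s,M
def plan(p=None,yaw=None):
    """yaw: wanted world angle (deg) of tool y, mod 180; prints turn, then shift (cm) in the turned tool axes"""
    s,M=st(); y0=np.degrees(np.arctan2(M[1,1],M[0,1])); turn=0
    if yaw is not None:
        d=(yaw-y0+90)%180-90; turn=-d  # x down: +turn about x lowers world yaw
    M2=M@R.from_euler('x',turn,degrees=True).as_matrix()
    print('t',round(s['time'],2),'tcp',s['eef_pos'].round(4),'yaw',y0.round(1),'q',s['qpos'].round(2),'open',round(s['opening'],3),'F',s['contact_force'].round(1))
    print('toolx',M[:,0].round(3),'y2',M2[:,1].round(3),'z2',M2[:,2].round(3),'turn',round(turn,2))
    if p is not None: print('shift cm',(M2.T@(np.array(p)-s['eef_pos'])*100).round(2))
E
python3 - <<'E'
from h import *
plan((0.52,-0.15,0.26),76.8); plan((0.5355,0.4065,0.26),76.8)
E
```

```text
t 0.3 tcp [ 0.2256 -0.636   0.2308] yaw -70.5 q [-1.38  0.29  1.58 -0.    1.28 -0.15] open 0.997 F [-0.  -0.7 -0.3]
toolx [-0.     0.001 -1.   ] y2 [-0.228 -0.974 -0.001] z2 [-0.974  0.228  0.   ] turn 32.73
shift cm [ -2.88 -54.04 -17.56]
t 0.3 tcp [ 0.2256 -0.636   0.2308] yaw -70.5 q [-1.38  0.29  1.58 -0.    1.28 -0.15] open 0.997 F [-0.  -0.7 -0.3]
toolx [-0.     0.001 -1.   ] y2 [-0.228 -0.974 -0.001] z2 [-0.974  0.228  0.   ] turn 32.73
shift cm [  -2.84 -108.57   -6.37]
```

Request:
drive_tool(
  steps=[
    [-1,0,0,8.18,1],
    [-1,0,0,8.18,1],
    [-1,0,0,8.18,1],
    [0,0,0,8.19,1],
    [0,-3,-3.5,0,1],
    [0,-3,-3.5,0,1],
    [0,-3,-3.5,0,1],
    [0,-3.5,-3.5,0,1],
    [0,-4,-3.5,0,1],
    [0,-4.5,0,0,1],
  ],
)

```text
time: 1.3
eef_pos: [0.4444, -0.4726, 0.2606]
tcp_rot: [0.703, -0.081, -0.702, -0.081]
contact_force: [0.8, 1.0, -0.4]
opening: 1.003
```

Request:
drive_tool(
  steps=[
    [0,-4.5,0,0,1],
    [0,-4.5,0,0,1],
    [0,-4.5,0,0,1],
    [0,-4.5,0,0,1],
    [0,-4.5,0,0,1],
    [0,-4.5,0,0,1],
    [0,-4.5,0,0,1],
    [0,-4.5,0,0,1],
    [0,-4.5,0,0,1],
    [0,-4.5,0,0,1],
  ],
)

```text
time: 2.3
eef_pos: [0.5443, -0.0335, 0.2616]
tcp_rot: [0.703, -0.081, -0.702, -0.081]
contact_force: [-0.0, 0.3, 0.2]
opening: 1.002
```

```bash
python3 - <<'E'
from h import *
plan((0.5355,0.4065,0.26),76.8)
E
```

```text
t 2.3 tcp [ 0.5443 -0.0335  0.2616] yaw -103.2 q [-0.25 -0.02  1.86 -0.    1.3   1.55] open 1.002 F [-0.   0.3  0.2]
toolx [ 0.001 -0.    -1.   ] y2 [-0.228 -0.974  0.   ] z2 [-0.974  0.228 -0.001] turn -0.0
shift cm [  0.15 -42.64  10.91]
```

Request:
drive_tool(
  steps=[
    [0,-4.2,1.1,0,1],
    [0,-4.2,1.1,0,1],
    [0,-4.2,1.1,0,1],
    [0,-4.2,1.1,0,1],
    [0,-4.2,1.1,0,1],
    [0,-4.2,1.1,0,1],
    [0,-4.2,1.1,0,1],
    [0,-4.2,1.1,0,1],
    [0,-4.2,1.1,0,1],
    [0,-3.5,1,0,0.6],
  ],
)

```text
time: 3.3
eef_pos: [0.5319, 0.3938, 0.2613]
tcp_rot: [0.702, -0.081, -0.702, -0.081]
contact_force: [-0.3, -1.0, -0.7]
opening: 0.859
```

Request:
drive_tool(
  steps=[
    [0,0,0,0,0.6],
    [0,0,0,0,0.6],
  ],
)

```text
time: 3.5
eef_pos: [0.532, 0.392, 0.2609]
tcp_rot: [-0.702, 0.081, 0.703, 0.08]
contact_force: [0.5, 0.1, 0.2]
opening: 0.597
```

```bash
python3 - <<'E'
from h import *
plan((0.5355,0.4065,0.146),76.8)
s=cam('side');t=cam('top')
def crop(c,x,y,w,h): return cv2.resize(c['frame'][y:y+h,x:x+w],(400,300),interpolation=cv2.INTER_CUBIC)
save('g1',np.hstack([crop(s,290,30,120,90),crop(t,60,140,160,120)]))
E
```

```text
t 3.5 tcp [0.532  0.392  0.2609] yaw -103.1 q [ 0.48  0.24  1.58 -0.    1.32  2.28] open 0.597 F [0.5 0.1 0.2]
toolx [-0.001 -0.001 -1.   ] y2 [-0.228 -0.974  0.001] z2 [-0.974  0.228  0.   ] turn 0.1
shift cm [ 1.149e+01 -1.510e+00 -1.000e-02]
```

View pics/g1.png

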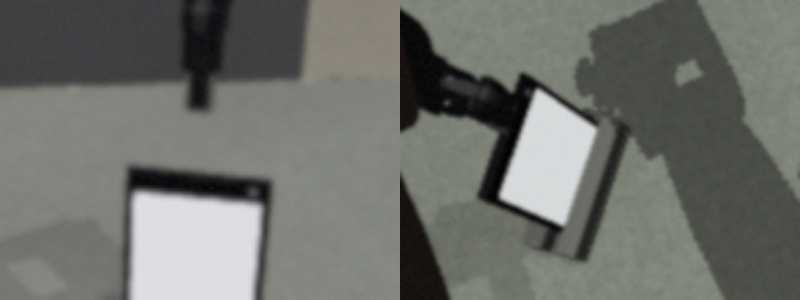

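The gripper at crop (200,100) is in line with the panel's top middle at (200,175). I'll go down and grasp.

Request:
drive_tool(
  steps=[
    [0,-1.5,0,0,0.6],
    [2,0,0,0,0.6],
    [3,0,0,0,0.6],
    [3,0,0,0,0.6],
    [2.5,0,0,0,0.6],
    [1,0,0,0,0.6],
    [0,0,0,0,0.6],
  ],
)

```text
time: 4.3
eef_pos: [0.5353, 0.4045, 0.1446]
tcp_rot: [-0.701, 0.083, 0.703, 0.081]
contact_force: [0.9, -0.6, 0.0]
opening: 0.597
```

Request:
drive_tool(
  steps=[
    [0,0,0,0,0],
    [0,0,0,0,0],
    [0,0,0,0,0],
    [0,0,0,0,0],
    [0,0,0,0,0],
    [0,0,0,0,0],
  ],
  force=40,
)

```text
time: 4.9
eef_pos: [0.5371, 0.407, 0.1486]
tcp_rot: [0.704, -0.08, -0.701, -0.082]
contact_force: [0.8, 0.1, 5.6]
opening: 0.109
```

```bash
python3 - <<'E'
from h import *
plan()
E
```

```text
t 4.9 tcp [0.5371 0.407  0.1486] yaw -103.2 q [0.5  0.35 1.65 0.   1.14 2.3 ] open 0.109 F [0.8 0.1 5.6]
toolx [ 0.004  0.002 -1.   ] y2 [-0.228 -0.974 -0.003] z2 [-0.974  0.228 -0.003] turn 0
```

Grasped: the opening of 9.3 mm matches the 10 mm slab. I'll lift.

Request:
drive_tool(
  steps=[
    [-1,0,0,0,0],
    [-1,0,0,0,0],
    [-1.5,0,0,0,0],
    [-1.5,0,0,0,0],
    [-2,0,0,0,0],
    [-2,0,0,0,0],
    [-2,0,0,0,0],
    [-2,0,0,0,0],
    [0,0,0,0,0],
    [0,0,0,0,0],
  ],
)

```text
time: 5.9
eef_pos: [0.5358, 0.4057, 0.277]
tcp_rot: [0.703, -0.081, -0.702, -0.081]
contact_force: [0.2, 0.4, -3.2]
opening: 0.11
```

```bash
python3 - <<'E'
from h import *
a=np.radians(-11.3); x=np.array([np.cos(a),np.sin(a),0]); y=np.array([-np.sin(a),np.cos(a),0])
f=np.array([0.5868,0.098,0])
plan(f-0.041*y+[0,0,.275],78.7); print(f-0.041*y)
s=cam('side');t=cam('top')
def crop(c,x,y,w,h): return cv2.resize(c['frame'][y:y+h,x:x+w],(400,300),interpolation=cv2.INTER_CUBIC)
save('g2',np.hstack([crop(s,270,10,160,120),crop(t,40,130,160,120)]))
E
```

```text
t 5.9 tcp [0.5358 0.4057 0.277 ] yaw -103.2 q [ 0.5   0.25  1.54 -0.    1.35  2.3 ] open 0.11 F [ 0.2  0.4 -3.2]
toolx [ 0.001 -0.001 -1.   ] y2 [-0.196 -0.981  0.001] z2 [-0.981  0.196 -0.001] turn -1.9
shift cm [  0.22  33.28 -11.03]
[0.57876621 0.0577948  0.        ]
```

View pics/g2.png

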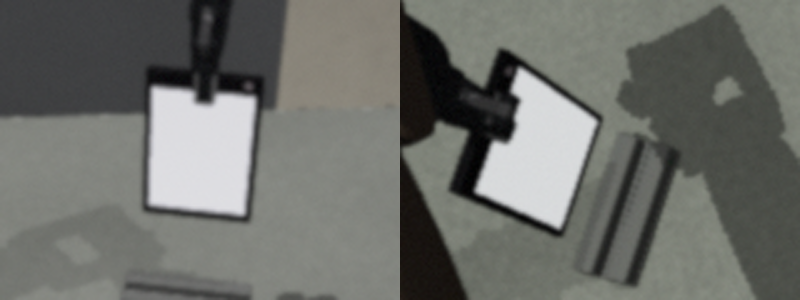

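The panel hangs straight and is clear of the dock. I'll carry it to in front of the plate.

Request:
drive_tool(
  steps=[
    [0,0,-1,-1.9,0],
    [0,2,-1.5,0,0],
    [0,4,-1.5,0,0],
    [0,4.5,-1.5,0,0],
    [0,4.5,-1.5,0,0],
    [0,4.5,-1.5,0,0],
    [0,4.5,-1.5,0,0],
    [0,4.5,-1,0,0],
    [0,3,0,0,0],
    [0,1.8,0,0,0],
  ],
)

```text
time: 7.0
eef_pos: [0.5772, 0.055, 0.2744]
tcp_rot: [-0.702, 0.071, 0.705, 0.07]
contact_force: [-0.6, -0.4, -3.4]
opening: 0.113
```

Request:
drive_tool(
  steps=[
    [0,0,0,0,0],
    [0,0,0,0,0],
    [0,0,0,0,0],
  ],
)

```text
time: 7.3
eef_pos: [0.5781, 0.0586, 0.2755]
tcp_rot: [-0.703, 0.069, 0.704, 0.069]
contact_force: [0.3, -0.4, -4.1]
opening: 0.109
```

```bash
python3 - <<'E'
from h import *
plan((0.5788,0.0578,0.145),78.7)
E
```

```text
t 7.3 tcp [0.5781 0.0586 0.2755] yaw -101.3 q [-0.07  0.05  1.76  0.    1.33  1.69] open 0.109 F [ 0.3 -0.4 -4.1]
toolx [-0.001  0.    -1.   ] y2 [-0.196 -0.981 -0.   ] z2 [-0.981  0.196  0.001] turn 0.05
shift cm [13.05  0.06 -0.1 ]
```

Request:
drive_tool(
  steps=[
    [2,0,0,0,0],
    [3,0,0,0,0],
    [3,0,0,0,0],
    [2.5,0,0,0,0],
    [1.5,0,0,0,0],
    [0.5,0,0,0,0],
    [0.3,0,0,0,0],
    [0.2,0,0,0,0],
    [0,0,0,0,0],
  ],
)

```text
time: 8.2
eef_pos: [0.5792, 0.0578, 0.1476]
tcp_rot: [0.704, -0.07, -0.703, -0.07]
contact_force: [0.5, -0.1, -3.1]
opening: 0.111
```

Request:
drive_tool(
  steps=[
    [0.2,0,0,0,0],
    [0.2,0,0,0,0],
    [0,0,0,0,0],
  ],
)

```text
time: 8.5
eef_pos: [0.5783, 0.0577, 0.1423]
tcp_rot: [-0.704, 0.07, 0.704, 0.07]
contact_force: [-0.5, -0.2, -3.1]
opening: 0.114
```

Request:
drive_tool(
  steps=[
    [0.2,0,0,0,0],
    [0.2,0,0,0,0],
    [0,0,0,0,0],
  ],
)

```text
time: 8.8
eef_pos: [0.5789, 0.0578, 0.1408]
tcp_rot: [0.704, -0.07, -0.703, -0.07]
contact_force: [-3.5, 1.1, 5.5]
opening: 0.108
```

Request:
drive_tool(
  steps=[
    [0.1,0,0,0,0],
    [0.1,0,0,0,0],
    [0,0,0,0,0],
  ],
)

```text
time: 9.1
eef_pos: [0.5792, 0.0579, 0.1407]
tcp_rot: [0.704, -0.07, -0.703, -0.07]
contact_force: [-6.6, 0.5, 12.9]
opening: 0.114
```

Request:
drive_tool(
  steps=[
    [-0.2,0,0,0,0],
    [0,0,0,0,0],
    [0,0,0,0,0.35],
    [0,0,0,0,0.35],
    [0,0,0,0,0.35],
    [0,0,0,0,0.35],
  ],
)

```text
time: 9.7
eef_pos: [0.5782, 0.0577, 0.1378]
tcp_rot: [-0.703, 0.07, 0.704, 0.07]
contact_force: [0.3, -0.2, 0.4]
opening: 0.351
```

```bash
python3 - <<'E'
from h import *
plan()
s=cam('side');t=cam('top')
def crop(c,x,y,w,h): return cv2.resize(c['frame'][y:y+h,x:x+w],(400,300),interpolation=cv2.INTER_CUBIC)
save('g3',np.hstack([crop(s,310,120,160,120),crop(t,170,130,160,120)]))
E
```

```text
t 9.7 tcp [0.5782 0.0577 0.1378] yaw -101.3 q [-0.08  0.18  1.89 -0.    1.08  1.69] open 0.351 F [ 0.3 -0.2  0.4]
toolx [-0.001  0.    -1.   ] y2 [-0.196 -0.981  0.   ] z2 [-0.981  0.196  0.001] turn 0
```

View pics/g3.png

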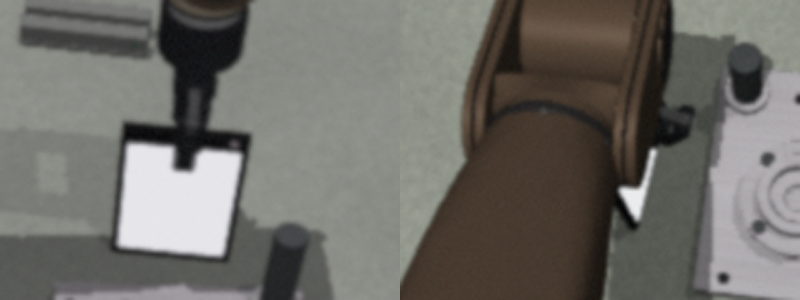

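The panel stands free between the fingers. I'll tip it gently towards the plate.

Request:
drive_tool(
  steps=[
    [-0.4,-0.5,0,0,0.35],
    [0,-0.6,0,0,0.35],
    [0,-0.6,0,0,0.35],
    [0,-0.6,0,0,0.35],
    [0,-0.6,0,0,0.35],
    [0,-0.6,0,0,0.35],
    [0,-0.6,0,0,0.35],
    [0,-0.6,0,0,0.35],
    [0,-0.6,0,0,0.35],
    [0,0,0,0,0.35],
  ],
)

```text
time: 10.8
eef_pos: [0.5889, 0.1104, 0.1424]
tcp_rot: [0.704, -0.069, -0.704, -0.069]
contact_force: [-0.4, -0.2, -0.5]
opening: 0.349
```

```bash
python3 - <<'E'
from h import *
plan()
s=cam('side');t=cam('top')
def crop(c,x,y,w,h): return cv2.resize(c['frame'][y:y+h,x:x+w],(400,300),interpolation=cv2.INTER_CUBIC)
save('g4',np.hstack([crop(s,310,120,160,120),crop(t,170,130,160,120)]))
E
```

```text
t 10.8 tcp [0.5889 0.1104 0.1424] yaw -101.3 q [0.02 0.21 1.84 0.   1.09 1.78] open 0.349 F [-0.4 -0.2 -0.5]
toolx [ 0.  0. -1.] y2 [-0.195 -0.981 -0.   ] z2 [-0.981  0.195 -0.   ] turn 0
```

View pics/g4.png

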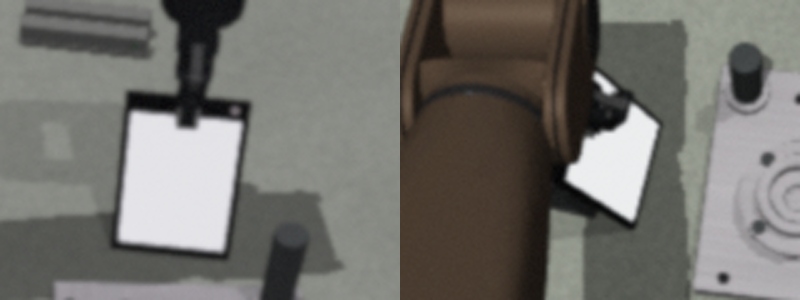

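The panel now leans on the plate. I'll open and go straight up.

Request:
drive_tool(
  steps=[
    [0,0,0,0,0.6],
    [0,0,0,0,0.6],
    [0,0,0,0,0.6],
    [-1,0,0,0,0.6],
    [-2,0,0,0,0.6],
    [-3,0,0,0,0.6],
    [-3,0,0,0,0.6],
    [-3,0,0,0,1],
    [0,0,0,0,1],
  ],
)

```text
time: 11.8
eef_pos: [0.5915, 0.1098, 0.2695]
tcp_rot: [0.708, -0.069, -0.7, -0.07]
contact_force: [-0.4, 1.0, 0.9]
opening: 0.908
```

```bash
python3 - <<'E'
from h import *
# check that the released panel is where expected; side view corners of white area
plan((0.62,-0.2,0.27)); s=cam('side')
fr=s['frame']; m=(fr.min(2)>190).astype(np.uint8); m[:, :340]=0; m[:150]=0;m[260:]=0;m[:,410:]=0
cs,_=cv2.findContours(m,cv2.RETR_EXTERNAL,cv2.CHAIN_APPROX_NONE); k=max(cs,key=cv2.contourArea)
print(cv2.contourArea(k),cv2.boxPoints(cv2.minAreaRect(k)).round(1).tolist(),'centroid',k[:,0].mean(0))
# expected panel corners front face
a=np.radians(-11.3); x=np.array([np.cos(a),np.sin(a),0]); y=np.array([-np.sin(a),np.cos(a),0]);f=np.array([0.5868,0.098,0])
th=np.radians(19.3); up=np.sin(th)*y+[0,0,np.cos(th)]; b=f-0.046*y
for q in (b-.06*x,b+.06*x,b+.06*x+.17*up,b-.06*x+.17*up): print(np.round(proj(s,q),1))
save('s5',fr[120:300,300:540].repeat(3,0).repeat(3,1))
t=cam('top'); save('s5t',cv2.resize(t['frame'][120:300,200:440],None,fx=3,fy=3,interpolation=cv2.INTER_CUBIC))
E
```

```text
t 11.8 tcp [0.5915 0.1098 0.2695] yaw -101.3 q [0.01 0.09 1.73 0.   1.31 1.78] open 0.908 F [-0.4  1.   0.9]
toolx [ 0.012  0.    -1.   ] y2 [-0.196 -0.981 -0.002] z2 [-0.981  0.196 -0.011] turn 0
shift cm [-2.000e-02  2.981e+01 -8.870e+00]
2074.0 [[357.5, 215.39999389648438], [362.5, 164.60000610351562], [405.5, 168.89999389648438], [400.3999938964844, 219.6999969482422]] centroid [381.06179775 191.78651685]
[353.9 221. ]
[401.  225.6]
[410.3 163. ]
[359.8 158.5]
```

View pics/s5.png

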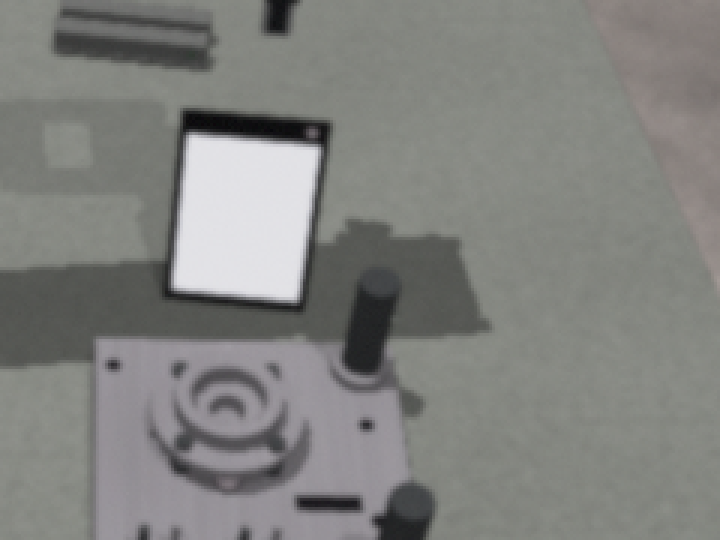

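The panel leans squarely on the plate. Its front-face corners at (355,219), (401,223), (410,161) and (361,156) are within about 2 px of what I expected. Next is a close look at the nest in both views.

```bash
python3 - <<'E'
from h import *
s=cam('side');t=cam('top')
ims=[]
for c,x,y in((s,352,231),(t,304,184)):
    im=cv2.resize(c['frame'][y:y+50,x:x+50],(400,400),interpolation=cv2.INTER_CUBIC)
    # overlay: predicted circles of rim outer (80), socket (56) at z .078 for trial centre
    for r in(.04,.028):
        a=np.linspace(0,2*np.pi,60); P=np.c_[.541+r*np.cos(a),-.100+r*np.sin(a),0*a+.078]
        u,v=proj(c,P)
        for p,q in zip(u,v): cv2.circle(im,(int((p-x+.5)*8),int((q-y+.5)*8)),1,(255,0,0),-1)
    ims.append(im)
save('n1',np.hstack(ims))
E
```

```text
(no output)
```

View pics/n1.png

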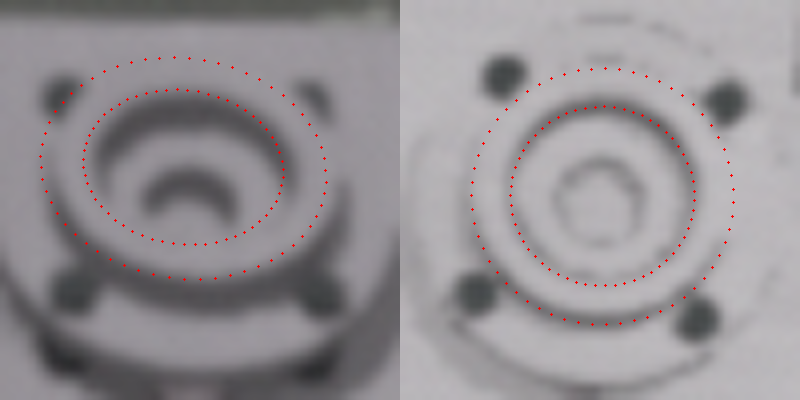

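The overlaid trial centre (0.541, -0.100) falls within about 1 px in both views, so I correct it to about (0.5425, -0.1005). Now to the shell.

```bash
python3 - <<'E'
from h import *
plan((0.4387,-0.385,0.24),45)
E
```

```text
t 12.0 tcp [0.588  0.1096 0.261 ] yaw -101.3 q [0.01 0.1  1.74 0.   1.31 1.78] open 1.002 F [ 0.4 -0.1  0.1]
toolx [-0.002 -0.    -1.   ] y2 [-0.707 -0.707  0.002] z2 [-0.707  0.707  0.002] turn 33.69
shift cm [  2.14  45.53 -24.42]
```

Request:
drive_tool(
  steps=[
    [0,0,0,8.4,1],
    [0,0,0,8.4,1],
    [0,0,0,8.4,1],
    [0,0,0,8.5,1],
    [0,3,-1.6,0,1],
    [0,4,-2.2,0,1],
    [0,4,-2.2,0,1],
    [0,4,-2.2,0,1],
    [0,4,-2.2,0,1],
    [0,4,-2.2,0,1],
  ],
)

```text
time: 13.0
eef_pos: [0.5136, -0.1432, 0.2604]
tcp_rot: [-0.652, 0.27, 0.654, 0.271]
contact_force: [1.2, -1.1, -0.0]
opening: 1.003
```

Request:
drive_tool(
  steps=[
    [0,4,-2.2,0,1],
    [0,4,-2.2,0,1],
    [0,4,-2.2,0,1],
    [0,4,-2.2,0,1],
    [0,3.5,-1.8,0,1],
    [0,2,-1,0,1],
    [0,1,-0.4,0,1],
    [0,0,0,0,1],
    [0,0,0,0,1],
  ],
)

```text
time: 13.9
eef_pos: [0.441, -0.3849, 0.2615]
tcp_rot: [-0.653, 0.27, 0.654, 0.271]
contact_force: [0.9, -0.1, -0.2]
opening: 1.002
```

```bash
python3 - <<'E'
from h import *
plan((0.4387,-0.385,0.117),45)
s=cam('side');t=cam('top')
def crop(c,x,y,w,h): return cv2.resize(c['frame'][y:y+h,x:x+w],(400,300),interpolation=cv2.INTER_CUBIC)
save('g5',np.hstack([crop(s,270,290,160,120),crop(t,380,180,160,120)]))
E
```

```text
t 13.9 tcp [ 0.441  -0.3849  0.2615] yaw -135.0 q [-0.89  0.07  1.77  0.    1.3   1.46] open 1.002 F [ 0.9 -0.1 -0.2]
toolx [-0.001  0.002 -1.   ] y2 [-0.707 -0.707 -0.001] z2 [-0.707  0.707  0.002] turn 0.02
shift cm [14.45  0.18  0.13]
```

View pics/g5.png

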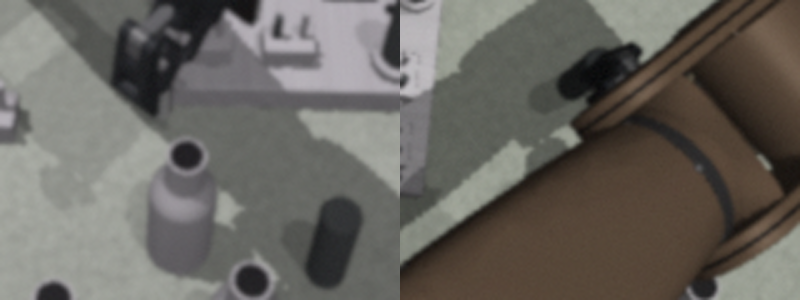

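The gripper is above A, and the neck opening at crop (187,155) fits. I'll descend and grip the neck.

Request:
drive_tool(
  steps=[
    [2,0.2,0.1,0,1],
    [3,0,0,0,1],
    [3,0,0,0,1],
    [3,0,0,0,1],
    [2,0,0,0,1],
    [1,0,0,0,1],
    [0.4,0,0,0,1],
    [0,0,0,0,1],
  ],
)

```text
time: 14.8
eef_pos: [0.4393, -0.3864, 0.1188]
tcp_rot: [0.654, -0.27, -0.653, -0.27]
contact_force: [0.2, -0.4, -0.0]
opening: 0.999
```

Request:
drive_tool(
  steps=[
    [0,0,0,0,0],
    [0,0,0,0,0],
    [0,0,0,0,0],
    [0,0,0,0,0],
    [0,0,0,0,0],
    [0,0,0,0,0],
    [0,0,0,0,0],
  ],
  force=80,
)

```text
time: 15.5
eef_pos: [0.4394, -0.3871, 0.1192]
tcp_rot: [0.654, -0.271, -0.653, -0.271]
contact_force: [0.8, 1.9, 4.9]
opening: 0.318
```

```bash
python3 - <<'E'
from h import *
plan((0.4387,-0.385,0.117),45)
E
```

```text
t 15.5 tcp [ 0.4394 -0.3871  0.1192] yaw -135.0 q [-0.9   0.21  1.89  0.    1.04  1.46] open 0.318 F [0.8 1.9 4.9]
toolx [ 0.001 -0.001 -1.   ] y2 [-0.707 -0.707 -0.   ] z2 [-0.707  0.707 -0.002] turn -0.01
shift cm [ 0.22 -0.1   0.2 ]
```

Request:
drive_tool(
  steps=[
    [-1,0,0,0,0],
    [-2,0,0,0,0],
    [-3,0,0,0,0],
    [-3,0,0,0,0],
    [-3,0,0,0,0],
    [-2.5,0,0,0,0],
    [-1.5,0,0,0,0],
    [0,0,0,0,0],
    [0,0,0,0,0],
    [0,0,0,0,0],
  ],
)

```text
time: 16.5
eef_pos: [0.438, -0.3858, 0.2756]
tcp_rot: [-0.652, 0.27, 0.655, 0.271]
contact_force: [-0.2, 0.2, -4.6]
opening: 0.317
```

```bash
python3 - <<'E'
from h import *
plan((0.5425,-0.1005,0.28),45)
E
```

```text
t 16.5 tcp [ 0.438  -0.3858  0.2756] yaw -135.0 q [-0.9   0.06  1.76 -0.    1.33  1.46] open 0.317 F [-0.2  0.2 -4.6]
toolx [-0.003  0.004 -1.   ] y2 [-0.707 -0.707 -0.   ] z2 [-0.707  0.707  0.005] turn -0.01
shift cm [ -0.37 -27.56  12.79]
```

Request:
drive_tool(
  steps=[
    [0,-2,1,0,0],
    [0,-3.5,1.6,0,0],
    [0,-4,1.9,0,0],
    [0,-4,1.9,0,0],
    [0,-4,1.9,0,0],
    [0,-4,1.9,0,0],
    [0,-3.5,1.6,0,0],
    [0,-2.5,1,0,0],
    [0,0,0,0,0],
    [0,0,0,0,0],
  ],
)

```text
time: 17.5
eef_pos: [0.5422, -0.1012, 0.2766]
tcp_rot: [-0.652, 0.27, 0.655, 0.27]
contact_force: [0.3, -0.5, -4.0]
opening: 0.32
```

```bash
python3 - <<'E'
from h import *
plan((0.5425,-0.1005,0.28),45)
s=cam('side')
S,M=st(); p=S['eef_pos']; h0=p[2]-.119
im=s['frame']; x0,y0=330,160
v=cv2.resize(im[y0:y0+120,x0:x0+100],(500,600),interpolation=cv2.INTER_CUBIC)
a=np.linspace(0,2*np.pi,60)
for r,z,c in((.0145,h0+.15,p),(.026,h0+.006,p),(.026,h0+.09,p),(.04,.078,(.5425,-.1005))):
    u,w=proj(s,np.c_[c[0]+r*np.cos(a),c[1]+r*np.sin(a),0*a+z])
    for i,j in zip(u,w): cv2.circle(v,(int((i-x0+.5)*5),int((j-y0+.5)*5)),1,(255,0,0),-1)
save('n2',v)
E
```

```text
t 17.5 tcp [ 0.5422 -0.1012  0.2766] yaw -134.9 q [-0.37 -0.02  1.83 -0.    1.33  1.99] open 0.32 F [ 0.3 -0.5 -4. ]
toolx [-0.003  0.    -1.   ] y2 [-0.707 -0.707  0.002] z2 [-0.707  0.707  0.002] turn 0.09
shift cm [-0.34 -0.07  0.03]
```

View pics/n2.png

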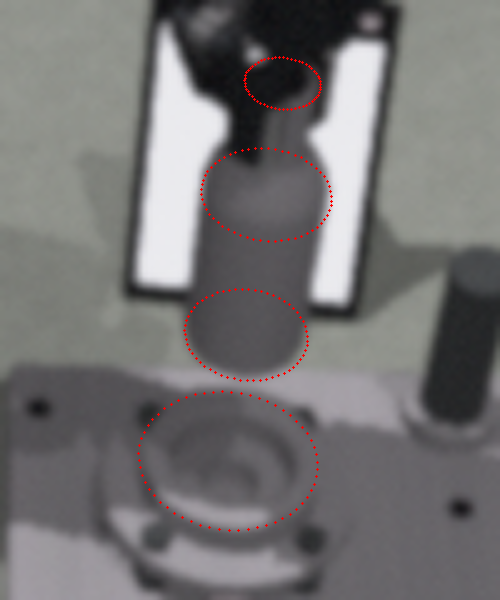

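The body outline fits the prediction, and the rim lies about 1 mm further out, so I nudge slightly and lower to just above the rim.

Request:
drive_tool(
  steps=[
    [1.5,0,-0.1,0,0],
    [2.5,0,0,0,0],
    [2,0,0,0,0],
    [1,0,0,0,0],
    [0.5,0,0,0,0],
    [0,0,0,0,0],
    [0,0,0,0,0],
  ],
)

```text
time: 18.25
eef_pos: [0.5441, -0.1029, 0.2044]
tcp_rot: [0.654, -0.271, -0.653, -0.271]
contact_force: [0.4, 0.5, -3.5]
opening: 0.317
```

Request:
drive_tool(
  steps=[
    [0.3,0,0,0,0],
    [0.3,0,0,0,0],
    [0.3,0,0,0,0],
    [0,0,0,0,0],
  ],
)

```text
time: 18.65
eef_pos: [0.5431, -0.1022, 0.1937]
tcp_rot: [-0.653, 0.271, 0.654, 0.271]
contact_force: [-0.5, -0.7, -3.9]
opening: 0.317
```

Request:
drive_tool(
  steps=[
    [0.2,0,0,0,0],
    [0.2,0,0,0,0],
    [0.2,0,0,0,0],
    [0,0,0,0,0],
  ],
)

```text
time: 19.05
eef_pos: [0.5433, -0.1023, 0.1878]
tcp_rot: [-0.653, 0.271, 0.654, 0.271]
contact_force: [-0.6, 0.5, -2.7]
opening: 0.316
```

Request:
drive_tool(
  steps=[
    [0.2,0,0,0,0],
    [0.2,0,0,0,0],
    [0,0,0,0,0],
  ],
)

```text
time: 19.35
eef_pos: [0.5433, -0.1024, 0.1839]
tcp_rot: [-0.653, 0.271, 0.654, 0.271]
contact_force: [-1.0, 0.2, -3.8]
opening: 0.318
```

Request:
drive_tool(
  steps=[
    [0.2,0,0,0,0],
    [0.1,0,0,0,0],
    [0,0,0,0,0],
  ],
)

```text
time: 19.65
eef_pos: [0.5433, -0.1023, 0.181]
tcp_rot: [-0.653, 0.271, 0.653, 0.271]
contact_force: [0.2, 0.3, -3.6]
opening: 0.312
```

The bottom is well below the rim with no force, so it is in the socket. I'll continue to the ledge.

Request:
drive_tool(
  steps=[
    [0.1,0,0,0,0],
    [0.1,0,0,0,0],
    [0.1,0,0,0,0],
    [0,0,0,0,0],
  ],
)

```text
time: 20.05
eef_pos: [0.5438, -0.1026, 0.1793]
tcp_rot: [0.654, -0.271, -0.653, -0.271]
contact_force: [-1.1, 0.2, 1.2]
opening: 0.317
```

Request:
drive_tool(
  steps=[
    [0.1,0,0,0,0],
    [0.1,0,0,0,0],
    [0,0,0,0,0],
    [0,0,0,0,0],
  ],
)

```text
time: 20.45
eef_pos: [0.5439, -0.1025, 0.1769]
tcp_rot: [0.654, -0.271, -0.653, -0.271]
contact_force: [-1.2, 1.1, 3.8]
opening: 0.317
```

Request:
drive_tool(
  steps=[
    [0.2,0,0,0,0],
    [0.2,0,0,0,0],
    [0,0,0,0,0],
    [0,0,0,0,0],
  ],
)

```text
time: 20.85
eef_pos: [0.544, -0.1026, 0.1732]
tcp_rot: [0.654, -0.271, -0.653, -0.271]
contact_force: [-1.9, 0.2, 5.8]
opening: 0.318
```

The ring is sinking on its springs, with about 9.5 N of total load. I'll keep pressing.

Request:
drive_tool(
  steps=[
    [0.2,0,0,0,0],
    [0.2,0,0,0,0],
    [0,0,0,0,0],
    [0,0,0,0,0],
  ],
  force=100,
)

```text
time: 21.25
eef_pos: [0.5442, -0.1027, 0.17]
tcp_rot: [0.654, -0.271, -0.653, -0.271]
contact_force: [-2.4, 0.9, 8.4]
opening: 0.314
```

Request:
drive_tool(
  steps=[
    [0.2,0,0,0,0],
    [0.1,0,0,0,0],
    [0,0,0,0,0],
    [0,0,0,0,0],
  ],
)

```text
time: 21.65
eef_pos: [0.5443, -0.1028, 0.1676]
tcp_rot: [0.654, -0.271, -0.653, -0.27]
contact_force: [-2.6, 1.3, 11.4]
opening: 0.311
```

Request:
drive_tool(
  steps=[
    [0.1,0,0,0,0],
    [0.1,0,0,0,0],
    [0,0,0,0,0],
    [0,0,0,0,0],
  ],
)

```text
time: 22.05
eef_pos: [0.5447, -0.103, 0.1672]
tcp_rot: [0.654, -0.271, -0.652, -0.27]
contact_force: [-3.6, 2.4, 16.4]
opening: 0.313
```

The ring is on its stops: a further 2 mm commanded moved it 0.4 mm while the force rose 5 N. I'll ease the small side load, add a little push, and check with numbers only, since the 12 pictures are used up.

Request:
drive_tool(
  steps=[
    [0.1,0,0.1,0,0],
    [0.1,0,0,0,0],
    [0,0,0,0,0],
    [0,0,0,0,0],
    [0,0,0,0,0],
  ],
)

```text
time: 22.55
eef_pos: [0.5447, -0.1028, 0.1671]
tcp_rot: [0.655, -0.271, -0.652, -0.27]
contact_force: [-5.7, 1.5, 21.6]
opening: 0.311
```

```bash
python3 - <<'E'
from h import *
plan(); s,M=st(); print('tool tilt deg',np.degrees(np.arccos(-M[2,0])),'dq',np.abs(s['dq']).max())
c=cam('side'); fr=c['frame']; p=s['eef_pos']; hb=p[2]-.119
# panel: white area outline (occluded partly by arm/shell), black border bottom corners
m=(fr.min(2)>185).astype(np.uint8); m[:150]=0;m[240:]=0;m[:,:345]=0;m[:,415:]=0
ys,xs=np.nonzero(m); print('white px',m.sum(),'bbox',xs.min(),xs.max(),ys.min(),ys.max())
# tilt of the shell: body edges per row against expectation
for dz in(.03,.055,.08):
    u,v=proj(c,np.array([p[0],p[1],hb+dz])); g=cv2.cvtColor(fr,cv2.COLOR_RGB2GRAY)[int(round(float(v)))].astype(float)
    d=np.abs(np.diff(cv2.GaussianBlur(g[None],(3,1),0)[0])); a=int(u)
    L=a-20+d[a-20:a-6].argmax(); Rr=a+6+d[a+6:a+20].argmax()
    print('row',round(float(v)),'pred u',round(float(u),1),'edges',L+.5,Rr+.5,'mid',(L+Rr)/2+.5)
E
```

```text
t 22.55 tcp [ 0.5447 -0.1028  0.1671] yaw -135.0 q [-0.37  0.08  1.93 -0.    1.12  1.99] open 0.311 F [-5.7  1.5 21.6]
toolx [ 0.004 -0.003 -1.   ] y2 [-0.707 -0.707 -0.001] z2 [-0.707  0.707 -0.005] turn 0
tool tilt deg 0.29808184203792887 dq 0.0017688225169450451
white px 496 bbox 358 401 165 219
row 252 pred u 376.2 edges 362.5 387.5 mid 375.0
row 245 pred u 377.3 edges 357.5 392.5 mid 375.0
row 238 pred u 378.4 edges 365.5 389.5 mid 377.5
```

The bottom is at 0.048 m, which is the 0.060 ledge less 12 mm of travel. The tool tilt is 0.3° and the panel has not moved. I'll hand in.

```bash
python3 - <<'E'
from h import *
print(sign_off()); s,M=st(); print(s['time'],s['eef_pos'],s['contact_force'])
E
```

```text
the job is handed in; nothing more can be done
None
the job is handed in; nothing more can be done
```

I leaned the light panel on the angle plate and let go of it. I then set flask A, the leftmost shell, in the nest, pressed the ring onto its stops and handed the job in still holding it down. No verdict came back.

**Panel:** the tool can't tilt, so I stood the panel upright in front of the plate and tipped it back with the open fingers. After release, its corners in the side view were within about 2 px of the planned lean of about 19°, lit side to the nest. At the end it was partly hidden by the arm and shell, and what showed had not moved. The contact force between panel and plate can't be measured directly.

**Shell:**

| Check | Result |
|---|---|
| Shell met the ledge | at about 0.060 m, as described |
| Final bottom height | about 0.048 m, the full 12 mm of travel |
| Last 2 mm of commanded push | about 0.1 mm of movement; force rose from 16 to 22 N, so the ring is on its stops |
| Tool tilt | 0.3° |
| Clock before hand-in | 22.6 s of 72 s |

**Disagreements:**
- A side force of about 6 N remained on the wrist, and my one attempt to ease it did not lower it.
- The two cameras differed by 2–3 mm in x.
- The final image check put the shell's edges within about 2 px of prediction, but they were noisy, so I relied mainly on force and height.

I did not re-measure the pillar, bush and punch block, but the arm never went down near the bush or the punch block. It passed about 10 cm from the pillar.

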